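# Lock the build plate into the 3D printer

### The job

Put the metal build plate back into the small open-frame 3D printer: slide it flat along the bed under the gantry, fin towards the printer's front, press it gently back against the red sprung bar, shift it sideways behind the orange keeper until it is home against the side rail on the keeper's side, and let go so that the spring holds it forward against the keeper. Do not bang the printer, and leave the spool, bottle, blue bin and scraper where they are.

Things in the scene. Friction and masses are not known exactly. Their poses are not given: they have to be found in the camera images.
- plate: Loose metal build plate, bronze-coloured top, 140 (its x) by 150 (y) by 5 mm, 0.2 to 0.42 kg. Origin: centre of its underside, z up. An orange upright grip fin near its front edge (-x side): 30 mm long (x), 12 mm thick (y), centre 52 mm from the origin towards -x, from 5 to 50 mm above the underside. Starts flat on the table left or right of the printer.
- plate_grip (a point): Point inside the fin to grip: 52 mm towards the plate's -x from its origin and 33 mm above the underside.
- printer: Fixed open-frame 3D printer, base 230 (x) by 320 (y) by 40 mm. Origin: centre of the base's underside; front (mouth) at -x, left +y, z up. In this frame, mm: bed top: z 50, x -110 to 110. Side rails on it, 12 mm high, inner faces at y +91 and y -91, the right one flared at the front. Hold-down lips over both rear corners: x 50 to 108, beyond y -40 and +50, undersides 11 mm up.
- gantry (a point): Middle of the lower front edge of the grey gantry beam, printer frame x -52, y 0, z 113. The beam spans the whole width, x -52 to -2, z 113 to 163, on uprights at y +-122 to 152, x -42 to -2; a crossbar above is at z 290 to 320. The black toolhead behind the beam (x -1 to 44, y -80 to -20) hangs to z 87, its nozzle to z 74.
- keeper (a point): Rear inner corner of the orange keeper, printer frame x -80, y +67, z 50. The keeper is a fixed block 12 mm high at the left front of the bed, x -96 to -80, y +67 to +103. So the plate enters straight with its centre at y -16 to -8. The locked plate's front edge bears on the keeper's rear face (x -80).
- lock (a point): Where the plate's origin lies when locked: printer frame x -10, y +16, z 50 mm, the plate's axes parallel to the printer's, x to the rear.
- bar (a joint): Travel of the red sprung bar, m: 0 fully forward, 0.014 pressed fully back. It needs about 4 N to start, 8 N at 0.005 (the locked plate's position) and 15 N at 0.014. The plate's front edge passes behind the keeper when this is over 0.005.
- bar_face (a point): Centre of the front face of the red sprung bar (140 mm wide, 8 mm high, on the bed between and under the rear lips); at rest at printer frame x +55, y 0, z 55 mm.
- spool: Black and white filament spool lying flat, 170 mm across, 60 mm high; origin at the centre of its underside. To be left alone; it stands on the other side of the printer from the plate.
- bottle: White bottle, 56 mm across, 130 mm tall, origin at the centre of its underside. To be left alone.
- bin: Blue open bin, 130 by 100 by 50 mm, origin at the centre of its underside. To be left alone.
- scraper: Spatula-like scraper, 170 mm long, lying flat on the table in front of the printer. To be left alone.

How it is judged:
By the outcome, as a careful person would: the job done as asked, in the order asked, and still so for the second after the job is handed in, with the robot touching nothing.
It also fails if it takes over 72 s, if anything falls off the work surface, if the arm or the gripper's body presses on something with over 40 N, if the wrist force passes 120 N, or if a joint passes its speed limit or range.

### The arm

A 7-joint arm with a two-finger parallel gripper is mounted at the origin on the work surface. World frame = base frame: x ahead of the robot, y to its left, z up, the work surface at z = 0. Lengths are in m, angles in rad, forces in N, time in s.
With the tool pointing down it reaches from about 0.35 to 0.9 m from the base axis. Payload 8.1 kg.
Tool frame: the origin (TCP) lies at the very end of the fingers, on their centre line; the grasp point (between the pads) lies 19 mm behind it; z points along the fingers, y is the line along which they close (so a half turn about z gives the same grasp; the last joint's range is limited). The gripper opens to 92 mm and grips with 3 to 60 N. Pads are 19 mm wide; open, the fingers measure 130 mm over their backs; the gripper's body (75 mm by 190 mm) begins 47 mm behind the grasp point.
Start: joints at [1.222, 0.434, 0.025, 1.573, -0.012, 1.134, -0.075], TCP at [0.152, -0.606, 0.227] pointing down, gripper open.
Joint ranges: [-2.62, 2.62], [-0.44, 2.09], [-1.27, 1.32], [0.08, 2.57], [-1.32, 4.46], [0.12, 2], [-2.74, 2.74]. Speed limits (rad/s): [2.22, 2.22, 3.01, 3.01, 3.14, 3.14, 3.14].

### API

Orientations are given as a rotation vector (axis times angle).
In Python, from cell import observe, get_image, sign_off, find_in, trace, place_of gives the robot as it stands. The module is installed in compiled form; this text tells all that it offers.
- The arm moves only by the shell command python3 -m handwheel 'ROWS' [OPENING] [FORCE]. ROWS is JSON, a list of rows, each a list of 6 numbers: the shift along the tool's x, y, z each as a share of 0.02 m, from -1 to 1, then the turn, a rotation vector about the tool's x, y, z each as a share of 4 degrees, from -1 to 1. A call has 1 to 8 rows; each row shifts and turns the commanded pose from where the row before left it, along the tool's axes as they then stand; what a row does not reach is not made up. A row lasts 1/12 s, in which the tool goes at most 41.7 mm and 7.16 degrees, less where a joint would pass 70% of its speed; a pose out of reach is approached as far as the arm can. A call with a number of a shift or a turn outside -1 to 1 is refused whole. A call with a gripper value outside its range is refused whole. OPENING is the opening, from 0 (shut) to 1 (fully open), set as the call begins (- or left out, the last holds). The fingers move at their own pace and stop on an object; FORCE is the grip in N (left out, the last holds). Time passes only in rows, so rows that do not move let the fingers close. It gives the time, the measured TCP pose, the force, the opening and the grip force at its end, in the units of the state.
- observe(): the state, without advancing time (a new reading comes with each control period).
- get_image(name): name is "side" or "top" or "wrist"; returns a dict with "image" (420x560x3 uint8, red, green, blue), "fx", "fy", "cx", "cy" (pixels), "k1" (the pictures are not rectified: a ray, as slopes to the right and down, at radius r is drawn at 1 + k1 r^2 times it, then the intrinsics apply), "position" and "orientation" of the camera in the world. Camera axes: x right, y down, z forward; pixel columns grow to the right and rows downward; lengths in m; the calibration is good to about 2 mm. A picture is of the moment at which its call begins. There is no depth.
- sign_off(): hands the job in; it is judged then, once.
Trained networks look in the newest picture that a camera, given by its name, has taken for a name from the list of things; names that differ only in an ending like _2 or _b are one class to them, and where a whole thing is asked for, a point or a joint stands for the part that bears it (a point fixed in the world has none). Each returns a list of dicts, best first, with "score" (0 to 1); they miss things now and then, are a little off and sometimes report something else, mostly with a low value. They report only what shows in the picture. A call takes as long as a camera call.
- find_in(label, camera): "rect" ([centre column, centre row, width, height] as shares, 0 to 1, of the picture: columns of its width, rows of its height, round what is visible of it).
- trace(label, camera): "region" (420x560 bool, what is visible of it) and "rect" ([centre column, centre row, width, height] as shares, 0 to 1, of the picture: columns of its width, rows of its height, round what is visible of it).
- place_of(label, camera): "point" ([column, row] as shares, 0 to 1, of the picture: columns of its width, rows of its height: a listed point, or the origin of a listed thing).
The state is a dict: "clock": time; "joints": joint angles; "dq": joint speeds; "joint_efforts": joint torques, N m; "position": TCP position; "ee_rot": TCP orientation; "force": force on the tool from outside, world axes, zero at the start; "ft_torque": the same for the moment, N m; "width": opening from 0.0 (shut) to 1.0 (fully open); "gripper_force": force on a finger pad.
Only numpy, scipy, OpenCV 4.12 (cv2) and the standard library are available. Lean on these libraries where they do the work, as an engineer would, in place of code of your own. Each camera call takes 0.05 s, during which the arm holds its last target. There are 200 camera calls.

## Working session

There is one attempt and no reset: what is moved stays moved. The work goes in short steps, Python scripts to look and compute and a shell command to move; the robot and the scene stay as the last step left them, time stands still between calls to the robot, and variables do not carry over. Pictures are saved under pics/ and viewed, at most 10 in all, crops included, and the job is handed in when it is done.

```bash
mkdir -p pics; cat > h.py <<'E'
import numpy as np, cv2
from scipy.spatial.transform import Rotation as R
from cell import *
def rot(o):
    o=np.array(o,float)
    if o.shape==(3,3): return o
    return (R.from_quat(o) if o.size==4 else R.from_rotvec(o)).as_matrix()
def ray(c,px):
    K=np.array([[c['fx'],0,c['cx']],[0,c['fy'],c['cy']],[0,0,1.]])
    d=cv2.undistortPoints(np.array([[px]],float),K,np.array([c['k1'],0,0,0.]))[0,0]
    return np.array(c['position']),rot(c['orientation'])@np.array([d[0],d[1],1])
def onz(c,px,z):
    p,d=ray(c,px); return p+d*(z-p[2])/d[2]
def proj(c,P):
    K=np.array([[c['fx'],0,c['cx']],[0,c['fy'],c['cy']],[0,0,1.]])
    M=rot(c['orientation']).T; t=-M@np.array(c['position'])
    return cv2.projectPoints(np.array(P,float).reshape(-1,1,3),cv2.Rodrigues(M)[0],t,K,np.array([c['k1'],0,0,0.]))[0][:,0]
def save(c,n): cv2.imwrite('pics/'+n,c['image'][:,:,::-1])
E
python3 - <<'E'
from h import *
np.set_printoptions(precision=4,suppress=True)
s=observe(); print(s)
for n in ['top','side']:
    c=get_image(n); save(c,n+'0.png'); print(n,c['position'],c['orientation'],c['fx'],c['k1'])
    for l,z in [('plate',0),('plate_grip',.033),('printer',0),('gantry',.113),('keeper',.05),('lock',.05),('bar_face',.055),('spool',0),('bottle',0),('bin',0),('scraper',0)]:
        for r in place_of(l,n)[:2]:
            px=np.array(r['point'])*[560,420]; print(l,round(r['score'],2),px,onz(c,px,z))
E
```

```text
{'clock': 0.0, 'joints': array([ 1.2224,  0.4352,  0.025 ,  1.5741, -0.0116,  1.134 , -0.0751]), 'dq': array([ 0.0014, -0.0003, -0.0001, -0.0002, -0.0007,  0.0006,  0.    ]), 'joint_efforts': array([  0.0002, -66.7862,   0.9847, -31.4463,  -0.0606,   0.0427,
         0.0002]), 'position': array([ 0.1519, -0.6057,  0.2259]), 'ee_rot': array([-3.1164, -0.3849,  0.0005]), 'force': array([ 0.5294,  0.8579, -0.7597]), 'ft_torque': array([ 0.043 , -0.0374, -0.042 ]), 'gripper_force': 0.0, 'width': 0.9980146078614175}
top [ 0.3529 -0.0081  1.2056] [-2.0953  2.1374 -0.2098] 440.06799197919554 0.035530438253817756
plate 0.65 [407.624 246.204] [ 0.4902 -0.3493  0.    ]
plate_grip 0.9 [409.472 265.692] [ 0.4348 -0.3408  0.033 ]
printer 0.6 [289.576 172.284] [ 0.7073 -0.0308  0.    ]
gantry 0.82 [291.592 178.08 ] [ 0.6585 -0.0335  0.113 ]
keeper 0.82 [264.6   189.714] [0.6451 0.0388 0.05  ]
keeper 0.33 [172.312 167.79 ] [0.7116 0.2897 0.05  ]
lock 0.62 [285.992 167.916] [ 0.7052 -0.0203  0.05  ]
spool 0.88 [154.    255.486] [0.4786 0.3449 0.    ]
bottle 0.91 [399.672 167.412] [ 0.715  -0.3437  0
[... 218 characters left out ...]
] 514.9653085246666 -0.18199203982773027
plate 0.69 [382.704 190.68 ] [ 0.47   -0.3384  0.    ]
plate_grip 0.56 [400.904 184.884] [ 0.4251 -0.3608  0.033 ]
plate_grip 0.44 [317.8   256.788] [0.4374 0.0301 0.033 ]
printer 0.69 [254.296 203.406] [ 0.7235 -0.042   0.    ]
printer 0.17 [253.12  196.896] [ 0.7459 -0.0611  0.    ]
gantry 0.75 [263.816 185.22 ] [ 0.6648 -0.021   0.113 ]
keeper 0.56 [256.48  217.896] [0.6395 0.0382 0.05  ]
lock 0.61 [253.176 196.392] [ 0.7065 -0.0211  0.05  ]
spool 0.9 [215.208 335.916] [0.4809 0.3534 0.    ]
bottle 0.85 [317.296 157.794] [ 0.7211 -0.3405  0.    ]
bin 0.65 [165.312 271.782] [0.7167 0.302  0.    ]
scraper 0.73 [318.584 260.316] [0.4455 0.0133 0.    ]
```

View pics/top0.png

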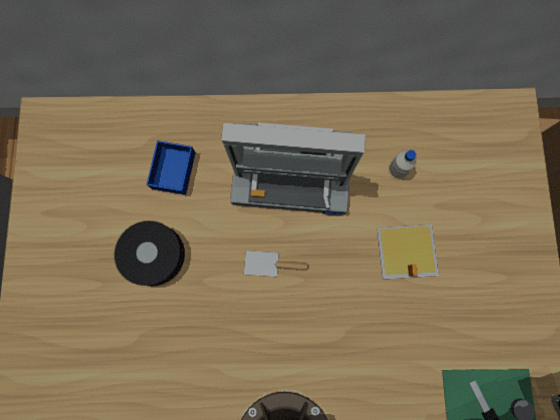

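View pics/side0.png

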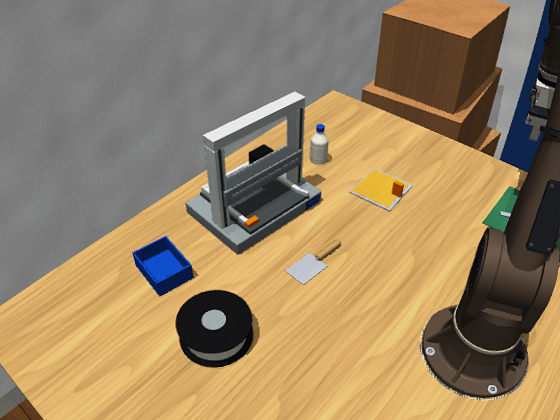

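The top view shows the plate right of the printer at about (408,250), its fin at the near edge (412,269). The keeper is at (258,193), the flared right rail at (327,195) and the scraper at (275,265). The side view agrees, with the mouth facing the robot. Next I'll refine the poses with a silhouette fit.

```bash
cat > fit.py <<'E'
from h import *
from scipy.optimize import minimize
def box(x0,x1,y0,y1,z0,z1): return np.array([[x,y,z] for x in(x0,x1) for y in(y0,y1) for z in(z0,z1)])/1000.
PL=[box(-70,70,-75,75,0,5),box(-67,-37,-6,6,5,50)]
PR=[box(-115,115,-160,160,0,40),box(-110,110,-103,103,40,50),box(-52,-2,-152,152,113,163),box(-42,-2,122,152,40,320),box(-42,-2,-152,-122,40,320),box(-42,-2,-152,152,290,320)]
S=4
def render(c,B,p,z=0):
    m=np.zeros((420*S,560*S),np.uint8)
    Rz=R.from_euler('z',p[2]).as_matrix()
    for b in B:
        q=proj(c,b@Rz.T+[p[0],p[1],z])
        cv2.fillConvexPoly(m,cv2.convexHull(np.round((q+.5)*S-.5).astype(np.int32)),1)
    return cv2.resize(m.astype(np.float32),(560,420),interpolation=cv2.INTER_AREA)
def fit(B,p0,obs,z=0,free=None):
    def f(p):
        return sum(np.abs(render(c,B,p,z)-m).sum()/m.sum() for c,m in obs)
    r=minimize(f,p0,method='Nelder-Mead',options=dict(initial_simplex=np.array([p0]+[np.array(p0)+d for d in np.diag([.012,.012,.06])]),xatol=1e-4,fatol=1e-4))
    return r.x,r.fun/len(obs)
def get(l,cam):
    c=get_image(cam); t=trace(l,cam)
    return (c,t[0]['region'].astype(np.float32)) if t else None
E
python3 - <<'E'
from fit import *
np.set_printoptions(precision=4,suppress=True)
for l,B,p0 in [('plate',PL,[.485,-.342,0.05]),('printer',PR,[.715,-.035,-.08])]:
    o=[get(l,n) for n in('top','side')]
    for k in ([0],[1],[0,1]):
        print(l,k,*fit(B,p0,[o[i] for i in k]))
    p,_=fit(B,p0,o)
    for (c,m),n in zip(o,('top','side')):
        im=c['image'].copy(); r=(render(c,B,p)>.5).astype(np.uint8)
        cv2.drawContours(im,cv2.findContours(r,0,1)[0],-1,(255,0,0),1)
        cv2.drawContours(im,cv2.findContours(m.astype(np.uint8),0,1)[0],-1,(0,255,0),1)
        if l=='printer': cv2.imwrite(f'pics/fit_{n}.png',cv2.resize(im[90:260,180:380] if n=='top' else im[80:260,170:370],None,fx=3,fy=3)[:,:,::-1])
a=cv2.imread('pics/fit_top.png');b=cv2.imread('pics/fit_side.png');
h=min(len(a),len(b)); cv2.imwrite('pics/fit.png',cv2.resize(np.hstack([a[:h],b[:h]]),(800,340)))
E
```

```text
plate [0] [ 0.4769 -0.3448  0.0508] 0.02832064963877201
plate [1] [ 0.4807 -0.3423  0.0533] 0.04144204780459404
plate [0, 1] [ 0.4786 -0.3431  0.0456] 0.053843703120946884
printer [0] [ 0.7157 -0.0358 -0.1112] 0.0284657571464777
printer [1] [ 0.7175 -0.0346 -0.0935] 0.06446829438209534
printer [0, 1] [ 0.7173 -0.0349 -0.1001] 0.048987433314323425
```

View pics/fit.png

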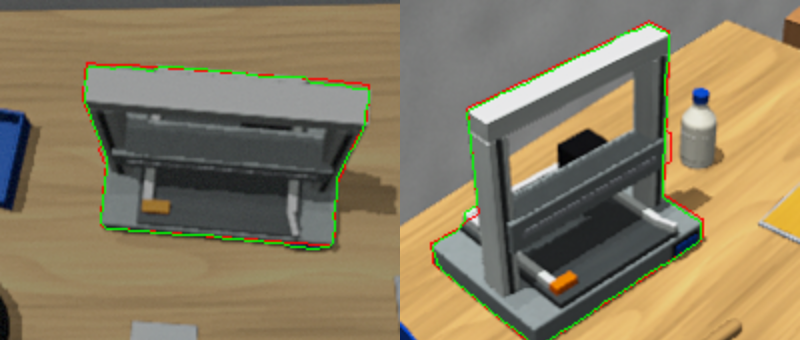

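The fit overlays the image well on both views: printer at (0.717, -0.035), yaw -0.10; plate at (0.479, -0.343), yaw 0.05. The gripper's body would hit the beam if held vertical, so I'll grip the fin with the tool tilted 45° forward.

```bash
cat > plan.py <<'E'
# plan.py x y z(grasp point) yaw tilt N : per-row numbers of a constant screw
import sys
from h import *
from scipy.linalg import logm,expm
np.set_printoptions(precision=3,suppress=True)
def target(x,y,z,yaw,tilt):
    M=(R.from_euler('z',yaw)*R.from_euler('x',np.pi)*R.from_euler('y',np.radians(tilt))).as_matrix()
    T=np.eye(4);T[:3,:3]=M;T[:3,3]=np.array([x,y,z])+.019*M[:,2];return T
def cur():
    s=observe();T=np.eye(4);T[:3,:3]=rot(s['ee_rot']);T[:3,3]=s['position'];return T,s
def grasp(T): # grasp point, yaw, tilt
    return T[:3,3]-.019*T[:3,2], np.arctan2(-T[0,1],T[1,1])+0 , np.degrees(np.arctan2(np.hypot(T[0,2],T[1,2]),-T[2,2]))
if __name__=='__main__':
    a=list(map(float,sys.argv[1:]));N=int(a[5])
    T,s=cur();D=np.linalg.inv(T)@target(*a[:5])
    d=np.real(expm(np.real(logm(D))/N))
    print('row',d[:3,3]/.02,np.degrees(R.from_matrix(d[:3,:3]).as_rotvec())/4)
    p=T.copy()
    print('now grasp',T[:3,3]-.019*T[:3,2],'xaxis',T[:3,0],'yaxis',T[:3,1],'F',s['force'],'t',s['clock'])
    for i in range(N):
        p=p@d
        if i%4==3: print('via',p[:3,3])
E
python3 plan.py .37 -.348 .11 .05 45 24
```

```text
row [ 0.433 -0.468  0.464] [-0.046  0.467  0.111]
now grasp [ 0.152 -0.606  0.246] xaxis [ 0.97   0.243 -0.   ] yaxis [ 0.243 -0.97   0.   ] F [ 1.5   -0.447  0.715] t 1.6
via [ 0.179 -0.562  0.191]
via [ 0.211 -0.517  0.16 ]
via [ 0.249 -0.473  0.135]
via [ 0.291 -0.43   0.116]
via [ 0.336 -0.388  0.103]
via [ 0.383 -0.347  0.097]
```

```bash
for i in 1; do :; done
python3 -m handwheel '[[0.433,-0.468,0.464,-0.046,0.467,0.111],[0.433,-0.468,0.464,-0.046,0.467,0.111],[0.433,-0.468,0.464,-0.046,0.467,0.111],[0.433,-0.468,0.464,-0.046,0.467,0.111],[0.433,-0.468,0.464,-0.046,0.467,0.111],[0.433,-0.468,0.464,-0.046,0.467,0.111],[0.433,-0.468,0.464,-0.046,0.467,0.111],[0.433,-0.468,0.464,-0.046,0.467,0.111]]' 1 60
python3 -m handwheel '[[0.433,-0.468,0.464,-0.046,0.467,0.111],[0.433,-0.468,0.464,-0.046,0.467,0.111],[0.433,-0.468,0.464,-0.046,0.467,0.111],[0.433,-0.468,0.464,-0.046,0.467,0.111],[0.433,-0.468,0.464,-0.046,0.467,0.111],[0.433,-0.468,0.464,-0.046,0.467,0.111],[0.433,-0.468,0.464,-0.046,0.467,0.111],[0.433,-0.468,0.464,-0.046,0.467,0.111]]'
python3 -m handwheel '[[0.433,-0.468,0.464,-0.046,0.467,0.111],[0.433,-0.468,0.464,-0.046,0.467,0.111],[0.433,-0.468,0.464,-0.046,0.467,0.111],[0.433,-0.468,0.464,-0.046,0.467,0.111],[0.433,-0.468,0.464,-0.046,0.467,0.111],[0.433,-0.468,0.464,-0.046,0.467,0.111],[0.433,-0.468,0.464,-0.046,0.467,0.111],[0.433,-0.468,0.464,-0.046,0.467,0.111]]'
python3 -c "
from cell import observe;print(observe()['joints'])"
python3 plan.py .427 -.3456 .033 .05 45 8
```

```text
clock: 2.27
position: [0.2115, -0.5167, 0.1602]
ee_rot: [-3.096, -0.284, -0.412]
force: [0.1, 0.5, -0.3]
width: 1.0
gripper_force: 0.0
clock: 2.93
position: [0.2907, -0.4299, 0.1155]
ee_rot: [-3.017, -0.179, -0.812]
force: [1.0, -0.1, 0.4]
width: 0.999
gripper_force: 0.0
clock: 3.6
position: [0.3834, -0.3472, 0.0976]
ee_rot: [-2.885, -0.08, -1.195]
force: [-21.9, -40.1, -45.9]
width: 1.001
gripper_force: 0.0
[ 1.8690789   0.70620871 -1.02105482  2.31674303 -1.31877597  0.11659449
  0.87332213]
row [-0.093  0.004  0.597] [-0.002  0.001  0.009]
now grasp [ 0.37  -0.348  0.111] xaxis [0.706 0.041 0.707] yaxis [ 0.054 -0.999  0.003] F [-21.921 -40.089 -45.858] t 3.6
via [ 0.412 -0.346  0.059]
via [ 0.44  -0.345  0.02 ]
```

Joints 5 and 6 are at their limits and the force jumped, so I'm backing out and using less tilt here.

```bash
python3 -m handwheel '[[-0.433,0.468,-0.464,0.046,-0.467,-0.111],[-0.433,0.468,-0.464,0.046,-0.467,-0.111],[-0.433,0.468,-0.464,0.046,-0.467,-0.111],[-0.433,0.468,-0.464,0.046,-0.467,-0.111]]'
python3 -c "
from cell import observe;s=observe();print(s['joints'],s['force'])"
python3 plan.py .427 -.3456 .14 .05 15 10
```

```text
clock: 3.93
position: [0.3339, -0.3887, 0.1005]
ee_rot: [-2.954, -0.124, -1.001]
force: [0.8, -0.1, -0.6]
width: 1.003
gripper_force: 0.0
[ 1.62539773  0.48989529 -0.56807221  2.22925359 -0.98714729  0.4247643
  0.55662497] [ 0.81405416 -0.12561167 -0.61054533]
row [ 0.499 -0.183  0.138] [-0.012 -0.561  0.045]
now grasp [ 0.322 -0.39   0.116] xaxis [0.791 0.068 0.608] yaxis [ 0.081 -0.997  0.006] F [ 0.814 -0.126 -0.611] t 3.9333
via [ 0.372 -0.371  0.114]
via [ 0.412 -0.354  0.121]
```

```bash
python3 -m handwheel '[[0.5,-0.18,0.14,-0.012,-0.56,0.045],[0.5,-0.18,0.14,-0.012,-0.56,0.045],[0.5,-0.18,0.14,-0.012,-0.56,0.045],[0.5,-0.18,0.14,-0.012,-0.56,0.045],[0.5,-0.18,0.14,-0.012,-0.56,0.045]]'
python3 -m handwheel '[[0.5,-0.18,0.14,-0.012,-0.56,0.045],[0.5,-0.18,0.14,-0.012,-0.56,0.045],[0.5,-0.18,0.14,-0.012,-0.56,0.045],[0.5,-0.18,0.14,-0.012,-0.56,0.045],[0.5,-0.18,0.14,-0.012,-0.56,0.045]]'
python3 -c "
from h import *
s=observe();print(s['joints'],s['force'])
c=get_image('wrist');save(c,'w1.png')
for r in place_of('plate_grip','wrist')[:2]: print(r['score'],onz(c,np.array(r['point'])*[560,420],.033))
"
python3 plan.py .427 -.3456 .033 .05 15 8
```

```text
clock: 4.35
position: [0.3833, -0.3669, 0.1175]
ee_rot: [-3.05, -0.103, -0.71]
force: [0.3, 0.0, -0.7]
width: 1.004
gripper_force: 0.0
clock: 4.77
position: [0.4339, -0.3455, 0.1228]
ee_rot: [-3.112, -0.079, -0.41]
force: [-0.4, 0.4, 0.2]
width: 0.999
gripper_force: 0.0
[ 0.68883156  0.35333629  0.00215856  2.04400234 -0.32422815  0.56989551
 -0.57053399] [-0.35385123  0.35445125  0.15977035]
0.73 [ 0.42072542 -0.34563134  0.033     ]
row [-0.209  0.007  0.646] [ 0.006 -0.005  0.014]
now grasp [ 0.432 -0.344  0.141] xaxis [0.964 0.056 0.261] yaxis [ 0.057 -0.998  0.005] F [-0.469  1.238  0.273] t 4.8667
via [ 0.435 -0.345  0.069]
via [ 0.432 -0.345  0.015]
```

View pics/w1.png

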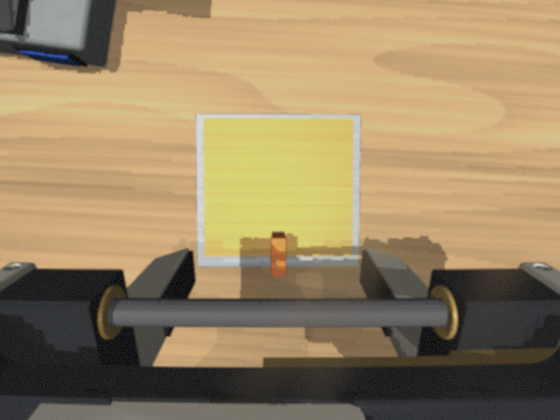

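The wrist view shows the fin at (278,253), centred between the open fingers, with the plate square to the tool. I'll descend and grip.

```bash
python3 -m handwheel '[[-0.215,0.007,0.645,0.006,-0.005,0.014],[-0.215,0.007,0.645,0.006,-0.005,0.014],[-0.215,0.007,0.645,0.006,-0.005,0.014],[-0.215,0.007,0.645,0.006,-0.005,0.014],[-0.215,0.007,0.645,0.006,-0.005,0.014],[-0.215,0.007,0.645,0.006,-0.005,0.014],[-0.215,0.007,0.645,0.006,-0.005,0.014],[-0.215,0.007,0.645,0.006,-0.005,0.014]]'
python3 -m handwheel '[[0,0,0,0,0,0],[0,0,0,0,0,0],[0,0,0,0,0,0],[0,0,0,0,0,0],[0,0,0,0,0,0],[0,0,0,0,0,0],[0,0,0,0,0,0],[0,0,0,0,0,0]]' 0 60
python3 plan.py .427 -.3456 .093 .05 15 6
```

```text
clock: 5.53
position: [0.4258, -0.3477, 0.013]
ee_rot: [-3.107, -0.066, -0.407]
force: [0.6, -0.1, 0.0]
width: 0.999
gripper_force: 0.0
clock: 6.2
position: [0.427, -0.3471, 0.0139]
ee_rot: [-3.107, -0.068, -0.407]
force: [-1.1, 0.2, -0.8]
width: 0.47
gripper_force: 0.0
row [ 0.171 -0.013 -0.478] [ 0.001  0.002 -0.014]
now grasp [ 0.422 -0.347  0.032] xaxis [0.965 0.042 0.258] yaxis [ 0.044 -0.999 -0.001] F [-1.057  0.222 -0.777] t 6.2
via [ 0.43  -0.346  0.054]
```

```bash
python3 -m handwheel '[[0,0,0,0,0,0],[0,0,0,0,0,0],[0,0,0,0,0,0],[0,0,0,0,0,0],[0,0,0,0,0,0],[0,0,0,0,0,0],[0,0,0,0,0,0],[0,0,0,0,0,0]]'
python3 -m handwheel '[[0,0,0,0,0,0],[0,0,0,0,0,0],[0.065,0,-0.24,0,0,0],[0.13,0,-0.48,0,0,0],[0.13,0,-0.48,0,0,0],[0.13,0,-0.48,0,0,0],[0.13,0,-0.48,0,0,0],[0.13,0,-0.48,0,0,0]]'
python3 -m handwheel '[[0.13,0,-0.48,0,0,0],[0.13,0,-0.48,0,0,0],[0.13,0,-0.48,0,0,0],[0.065,0,-0.24,0,0,0],[0,0,0,0,0,0],[0,0,0,0,0,0]]'
python3 - <<'E'
from plan import *
T,s=cur();print(s['joints'],s['force'],s['ft_torque'],s['gripper_force'],T[:3,3]-.019*T[:3,2])
c=get_image('side');d=get_image('wrist')
a=c['image'][100:250,300:500];cv2.imwrite('pics/lift.png',np.hstack([cv2.resize(a,(400,300)),cv2.resize(d['image'],(400,300))])[:,:,::-1])
E
```

```text
clock: 6.87
position: [0.4268, -0.347, 0.0136]
ee_rot: [-3.107, -0.068, -0.407]
force: [0.1, -0.8, -0.5]
width: 0.127
gripper_force: 60.0
clock: 7.53
position: [0.4271, -0.3472, 0.0698]
ee_rot: [-3.107, -0.068, -0.408]
force: [1.2, 0.6, -2.6]
width: 0.127
gripper_force: 60.0
clock: 8.03
position: [0.4272, -0.3472, 0.1033]
ee_rot: [-3.107, -0.068, -0.407]
force: [0.8, 1.0, -2.5]
width: 0.13
gripper_force: 60.0
[ 0.712  0.381 -0.01   2.066 -0.349  0.53  -0.536] [ 0.791  0.998 -2.468] [ 0.039  0.569 -0.031] 59.99719440937042 [ 0.422 -0.347  0.122]
```

View pics/lift.png

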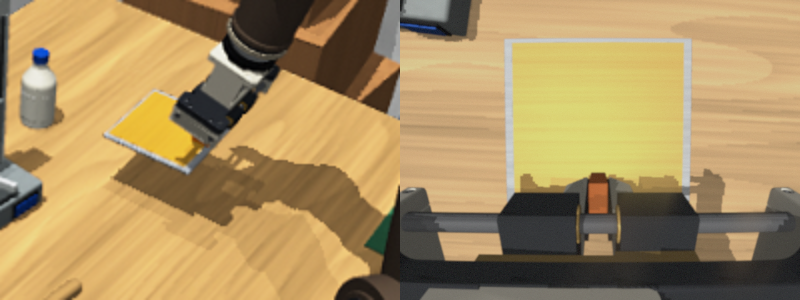

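The side and wrist views show the plate lifted level, with the fin clamped centrally. I'll carry it to the printer's mouth.

```bash
python3 plan.py .462 -.0215 .112 -.10 15 24
```

```text
row [ 0.059 -0.679  0.036] [-0.023  0.001  0.083]
now grasp [ 0.422 -0.347  0.121] xaxis [0.966 0.042 0.257] yaxis [ 0.044 -0.999 -0.002] F [-0.178  0.839 -2.293] t 8.1333
via [ 0.43  -0.292  0.101]
via [ 0.435 -0.238  0.1  ]
via [ 0.441 -0.184  0.098]
via [ 0.448 -0.13   0.097]
via [ 0.457 -0.076  0.095]
via [ 0.467 -0.022  0.094]
```

```bash
python3 -m handwheel '[[0.02,-0.2,0.01,0,0,0],[0.04,-0.48,0.026,-0.023,0,0.083],[0.059,-0.68,0.036,-0.023,0,0.083],[0.059,-0.68,0.036,-0.023,0,0.083],[0.059,-0.68,0.036,-0.023,0,0.083],[0.059,-0.68,0.036,-0.023,0,0.083],[0.059,-0.68,0.036,-0.023,0,0.083],[0.059,-0.68,0.036,-0.023,0,0.083]]'
python3 -m handwheel '[[0.059,-0.68,0.036,-0.023,0,0.083],[0.059,-0.68,0.036,-0.023,0,0.083],[0.059,-0.68,0.036,-0.023,0,0.083],[0.059,-0.68,0.036,-0.023,0,0.083],[0.059,-0.68,0.036,-0.023,0,0.083],[0.059,-0.68,0.036,-0.023,0,0.083],[0.059,-0.68,0.036,-0.023,0,0.083],[0.059,-0.68,0.036,-0.023,0,0.083]]'
python3 -m handwheel '[[0.059,-0.68,0.036,-0.023,0,0.083],[0.059,-0.68,0.036,-0.023,0,0.083],[0.059,-0.68,0.036,-0.023,0,0.083],[0.059,-0.68,0.036,-0.023,0,0.083],[0.059,-0.68,0.036,-0.023,0,0.083],[0.059,-0.68,0.036,-0.023,0,0.083],[0.059,-0.68,0.036,-0.023,0,0.083],[0.059,-0.68,0.036,-0.023,0,0.083]]'
python3 -m handwheel '[[0.04,-0.48,0.025,-0.01,0,0.04],[0.02,-0.2,0.01,-0.01,0,0.04],[0,0,0,0,0,0],[0,0,0,0,0,0]]'
python3 plan.py .462 -.0215 .112 -.10 15 4
python3 - <<'E'
from h import *
np.set_printoptions(precision=4,suppress=True)
print(observe()['joints'])
d=get_image('wrist'); t=get_image('top'); save(d,'w2.png'); save(t,'t2.png')
for n,c in(('wrist',d),('top',t)):
  for l,z in [('plate',.08),('plate_grip',.112),('keeper',.05),('gantry',.113),('bar_face',.055),('lock',.05)]:
    for r in place_of(l,n)[:1]:
        px=np.array(r['point'])*[560,420]; print(n,l,round(r['score'],2),px,onz(c,px,z))
cv2.imwrite('pics/two.png',np.hstack([cv2.resize(t['image'][130:290,190:390],(400,320)),cv2.resize(d['image'],(400,300))[:300] if 0 else cv2.resize(d['image'],(400,320))])[:,:,::-1])
E
```

```text
clock: 8.8
position: [0.4336, -0.25, 0.1001]
ee_rot: [-3.113, -0.002, -0.407]
force: [-0.2, -0.1, -2.3]
width: 0.131
gripper_force: 60.0
clock: 9.47
position: [0.4461, -0.1415, 0.0972]
ee_rot: [3.11, -0.072, 0.406]
force: [0.2, -0.8, -2.4]
width: 0.127
gripper_force: 60.0
clock: 10.13
position: [0.4638, -0.0338, 0.0941]
ee_rot: [3.101, -0.147, 0.405]
force: [-0.6, 0.1, -2.5]
width: 0.13
gripper_force: 60.0
clock: 10.47
position: [0.4667, -0.0218, 0.0939]
ee_rot: [3.099, -0.154, 0.405]
force: [-0.5, 0.3, -2.8]
width: 0.127
gripper_force: 60.0
row [0.002 0.003 0.004] [-0.002  0.007  0.002]
now grasp [ 0.462 -0.021  0.112] xaxis [ 0.962 -0.096  0.257] yaxis [-0.099 -0.995 -0.   ] F [-0.528  0.262 -2.803] t 10.4667
via [ 0.467 -0.022  0.094]
[-0.3475  0.2508  0.283   2.3406 -0.0779  0.3048 -1.6808]
wrist plate 0.65 [276.92  177.618] [ 0.516  -0.0274  0.08  ]
wrist plate_grip 0.63 [273.896 279.888] [ 0.4644 -0.0208  0.112 ]
wrist keeper 0.72 [159.376   6.804] [0.6402 0.04   0.05  ]
top plate 0.7 [289.8  230.58] [ 0.5273 -0.0263  0.08  ]
top plate_grip 0.63 [289.576 249.69 ] [ 0.4743 -0.0242  0.112 ]
top keeper 0.64 [266.224 191.604] [0.6397 0.0345 0.05  ]
top gantry 0.73 [291.088 178.29 ] [ 0.658  -0.0322  0.113 ]
top lock 0.84 [287.616 166.908] [ 0.708  -0.0248  0.05  ]
```

View pics/w2.png

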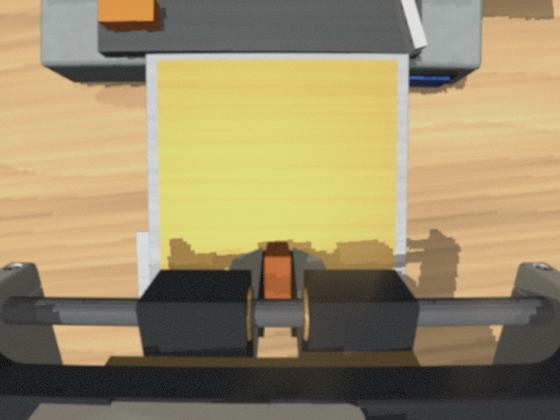

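The plate, at (148–408, 55), is square to the bed's front edge. The keeper's inner edge is at column ~157 and the flared rail at (405–425, 0–47). I'll put these into the printer frame.

```bash
python3 - <<'E'
from h import *
np.set_printoptions(precision=1,suppress=True)
c=get_image('wrist');im=c['image']
Rz=R.from_euler('z',-.10).as_matrix()
def P(px,z): return (Rz.T@(onz(c,px,z)-[.717,-.035,0]))*1000
import cv2
for n,m in (('keeper',trace('keeper','wrist')),('plate',trace('plate','wrist'))):
    for t in m[:2]:
        r=t['region'];ys,xs=np.nonzero(r);print(n,t['score'],xs.min(),xs.max(),ys.min(),ys.max())
        if n=='plate':
            for y in (80,130,180,220):
                q=np.nonzero(r[y])[0];print(y,P((q.min(),y),.084),P((q.max()+1,y),.084))
            for x in (170,230,300,390):
                q=np.nonzero(r[:,x])[0];print(x,P((x,q.min()),.084))
        else:
            for y in (3,10,16,20):
                q=np.nonzero(r[y])[0]
                if len(q): print(y,q.min(),q.max(),P((q.max()+1,y),.062))
for p,z in [((98,53),.05),((425,50),.05),((41,65),.04),((481,65),.04)]: print(p,P(p,z))
E
```

```text
keeper 0.87 40 481 0 88
3 41 480 [ -86.3 -144.6   62. ]
10 41 480 [ -90.9 -144.6   62. ]
16 40 481 [ -94.7 -145.3   62. ]
20 40 481 [ -97.3 -145.3   62. ]
plate 0.61 146 408 52 297
80 [-144.4   62.3   84. ] [-144.5  -88.5   84. ]
130 [-172.9   62.    84. ] [-173.   -88.7   84. ]
180 [-201.6   61.9   84. ] [-201.7  -88.6   84. ]
220 [-224.8   62.4   84. ] [-224.9  -87.9   84. ]
170 [-129.2   48.3   84. ]
230 [-130.1   13.9   84. ]
300 [-129.6  -25.9   84. ]
390 [-129.2  -77.4   84. ]
(98, 53) [-113.6  109.2   50. ]
(425, 50) [-112.  -113.3   50. ]
(41, 65) [-116.7  157.1   40. ]
(481, 65) [-117.4 -158.8   40. ]
```

```bash
python3 -m handwheel '[[0.28,-0.05,0.075,0,0,0],[0.556,0,0.149,0,0,0],[0.556,0,0.149,0,0,0],[0.556,0,0.149,0,0,0],[0.556,0,0.149,0,0,0],[0.556,0,0.149,0,0,0],[0.28,0,0.075,0,0,0],[0,0,0,0,0,0]]'
python3 -m handwheel '[[-0.065,0,0.24,0,0,0],[-0.084,0,0.314,0,0,0],[-0.084,0,0.314,0,0,0],[-0.065,0,0.24,0,0,0],[-0.026,0,0.097,0,0,0],[0,0,0,0,0,0]]'
python3 -c "
from cell import observe;s=observe();print(s['joints'],s['force'],s['ft_torque'])"
```

```text
clock: 11.98
position: [0.5378, -0.028, 0.0941]
ee_rot: [3.098, -0.156, 0.408]
force: [0.8, -0.3, -2.1]
width: 0.129
gripper_force: 60.0
clock: 12.48
position: [0.5353, -0.0279, 0.0682]
ee_rot: [3.099, -0.155, 0.403]
force: [0.4, 0.6, -1.9]
width: 0.128
gripper_force: 60.0
[-0.24970757  0.3904229   0.21657424  2.20706204 -0.14048006  0.29908489
 -1.60149506] [ 0.43455384  0.57093882 -1.85978714] [0.09919192 0.57400945 0.05398262]
```

```bash
python3 -m handwheel '[[-0.02,0,0.072,0,0,0],[0,0,0,0,0,0]]'
python3 -m handwheel '[[-0.013,0,0.048,0,0,0],[0,0,0,0,0,0]]'
python3 -c "
from cell import observe;s=observe();print(s['force'],s['ft_torque'])"
```

```text
clock: 12.65
position: [0.5361, -0.0279, 0.0675]
ee_rot: [3.099, -0.156, 0.406]
force: [-0.4, -0.7, -2.7]
width: 0.128
gripper_force: 60.0
clock: 12.82
position: [0.5361, -0.0278, 0.0666]
ee_rot: [3.099, -0.155, 0.406]
force: [-0.4, -0.4, -2.9]
width: 0.126
gripper_force: 60.0
[-0.36516279 -0.41023791 -2.87357612] [0.09461516 0.53224763 0.00867104]
```

```bash
python3 -m handwheel '[[-0.02,0,0.072,0,0,0],[0,0,0,0,0,0]]'
python3 -m handwheel '[[-0.015,0,0.055,0,0,0],[0,0,0,0,0,0]]'
python3 -c "
from cell import observe;s=observe();print(s['force'],s['ft_torque'])"
```

```text
clock: 12.98
position: [0.536, -0.0279, 0.0649]
ee_rot: [3.099, -0.155, 0.406]
force: [-0.3, 0.1, -1.9]
width: 0.129
gripper_force: 60.0
clock: 13.15
position: [0.5359, -0.0279, 0.0638]
ee_rot: [3.099, -0.155, 0.405]
force: [-0.3, 0.5, -3.0]
width: 0.125
gripper_force: 60.0
[-0.27730364  0.45921485 -3.01382125] [ 0.07462017  0.62124952 -0.00266234]
```

```bash
python3 -m handwheel '[[-0.013,0,0.048,0,0,0],[0,0,0,0,0,0]]'
python3 -m handwheel '[[-0.013,0,0.048,0,0,0],[0,0,0,0,0,0]]'
python3 -c "
from cell import observe;s=observe();print(s['force'],s['ft_torque'])"
```

```text
clock: 13.32
position: [0.5361, -0.0279, 0.0633]
ee_rot: [3.099, -0.156, 0.407]
force: [-5.4, 0.5, 7.3]
width: 0.127
gripper_force: 60.0
clock: 13.48
position: [0.5359, -0.0278, 0.0626]
ee_rot: [3.099, -0.156, 0.407]
force: [-8.0, 1.0, 12.8]
width: 0.13
gripper_force: 60.0
[-8.04519871  0.9701754  12.79133769] [-0.01375922  0.6178986   0.03323885]
```

```bash
python3 -m handwheel '[[0.01,0,-0.039,0,0,0],[0.2,0,0.052,0,0,0],[0.386,0,0.104,0,0,0],[0.386,0,0.104,0,0,0],[0.386,0,0.104,0,0,0],[0.386,0,0.104,0,0,0],[0.2,0,0.052,0,0,0],[0,0,0,0,0,0]]'
python3 plan.py .6 -.05 .083 -.10 15 4; python3 -c "
from h import *
c=get_image('wrist');save(c,'w3.png');print(observe()['joints'])"
```

```text
clock: 14.15
position: [0.5777, -0.0321, 0.0633]
ee_rot: [3.098, -0.156, 0.408]
force: [-0.3, 0.4, 2.4]
width: 0.127
gripper_force: 60.0
row [0.353 0.195 0.077] [-0.002 -0.001 -0.002]
now grasp [ 0.573 -0.032  0.082] xaxis [ 0.961 -0.097  0.259] yaxis [-0.1   -0.995 -0.001] F [-0.297  0.391  2.382] t 14.15
via [ 0.605 -0.05   0.065]
[-0.21681385  0.44865008  0.20020021  2.11483984 -0.15124313  0.3290245
 -1.58157732]
```

View pics/w3.png

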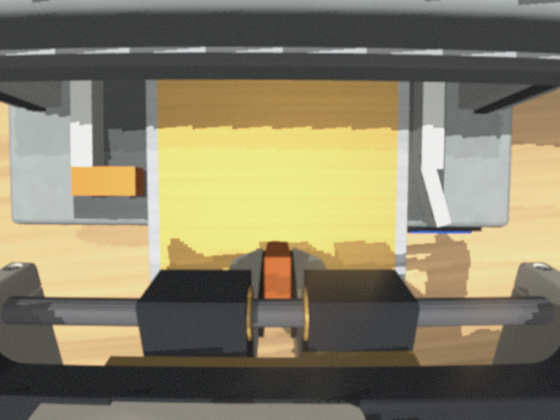

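The view shows the plate's left edge at column 148 just right of the keeper (143), and its right edge at 408 inside the rail (~415–422), so it is entering freely. Next I'll slide on and regrip with more tilt before going under the beam.

```bash
python3 -m handwheel '[[0.2,0,0.052,0,0,0],[0.386,0,0.104,0,0,0],[0.386,0,0.104,0,0,0],[0.386,0,0.104,0,0,0],[0.386,0,0.104,0,0,0],[0.386,0,0.104,0,0,0],[0.2,0,0.052,0,0,0],[0,0,0,0,0,0]]'
python3 -m handwheel '[[0,0,0,0,0,0],[0,0,0,0,0,0],[0,0,0,0,0,0],[0,0,0,0,0,0],[0,0,0,0,0,0],[0,0,0,0,0,0]]' 0.6
python3 -c "
from plan import *
T,s=cur();print(s['joints'],s['force'])
g=T[:3,3]-.019*T[:3,2];Rz=R.from_euler('z',-.1).as_matrix();print('printer frame mm',1000*Rz.T@(g-[.717,-.035,0]))
# pivot: up/back then tilt
Q=lambda x,y,z:Rz@np.array([x,y,z])/1000+[.717,-.035,0]
print(Q(-110,-11.5,125),Q(-98,-11.5,83))"
```

```text
clock: 14.87
position: [0.6241, -0.0368, 0.0636]
ee_rot: [3.099, -0.156, 0.405]
force: [-8.5, 0.9, 17.5]
width: 0.132
gripper_force: 60.0
clock: 15.37
position: [0.6241, -0.0368, 0.0625]
ee_rot: [3.099, -0.156, 0.405]
force: [1.6, -0.0, -0.7]
width: 0.515
gripper_force: 0.0
[-0.192  0.506  0.194  2.002 -0.157  0.388 -1.567] [ 1.623 -0.038 -0.657]
printer frame mm [-97.173 -11.045  80.812]
[ 0.606 -0.035  0.125] [ 0.618 -0.037  0.083]
```

```bash
python3 plan.py .618 -.037 .087 -.10 40 8
```

```text
row [ 0.063  0.005 -0.04 ] [-0.     0.784 -0.001]
now grasp [ 0.619 -0.036  0.081] xaxis [ 0.961 -0.097  0.257] yaxis [-0.1   -0.995 -0.   ] F [ 1.623 -0.038 -0.657] t 15.3667
via [ 0.628 -0.038  0.067]
via [ 0.63  -0.038  0.072]
```

```bash
python3 -m handwheel '[[0.05,0.005,-0.2,0,0,0],[0.063,0.005,0,0,0.6,0],[0.063,0.005,-0.02,0,0.6,0],[0.063,0.005,-0.02,0,0.6,0]]'
python3 -c "
from cell import observe;s=observe();print(s['joints'],s['force'])"
python3 plan.py .618 -.037 .087 -.10 40 8
```

```text
clock: 15.7
position: [0.6277, -0.0375, 0.0692]
ee_rot: [3.06, -0.154, 0.602]
force: [0.1, 0.5, 0.8]
width: 0.602
gripper_force: 0.0
[-0.20619343  0.47127787  0.19158616  2.10624643 -0.15792748  0.1886553
 -1.57373147] [0.08019216 0.46538636 0.79547306]
row [ 0.024  0.003 -0.01 ] [-0.     0.554 -0.001]
now grasp [ 0.621 -0.037  0.087] xaxis [ 0.921 -0.093  0.379] yaxis [-0.1   -0.995 -0.   ] F [0.08  0.465 0.795] t 15.7
via [ 0.629 -0.038  0.071]
via [ 0.63  -0.038  0.072]
```

Tilting uses up joint 6's range, so I'll fit a kinematic model to the recorded states to see which tilts are reachable.

```bash
cat > kin.py <<'E'
from h import *
from scipy.optimize import least_squares
import itertools
D=[([1.2224,.4352,.025,1.5741,-.0116,1.134,-.0751],(.1519,-.6057,.2259),(-3.1164,-.3849,.0005)),
([1.6254,.4899,-.56807,2.22925,-.98715,.42476,.55662],(.3339,-.3887,.1005),(-2.954,-.124,-1.001)),
([.68883,.35334,.00216,2.044,-.32423,.5699,-.57053],(.4339,-.3455,.1228),(-3.112,-.079,-.41)),
([-.3475,.2508,.283,2.3406,-.0779,.3048,-1.6808],(.4667,-.0218,.0939),(3.099,-.154,.405)),
([-.192,.506,.194,2.002,-.157,.388,-1.567],(.6241,-.0368,.0625),(3.099,-.156,.405)),
([-.2062,.4713,.1916,2.1062,-.1579,.1887,-1.5737],(.6277,-.0375,.0692),(3.06,-.154,.602)),
([-.2497,.3904,.21657,2.20706,-.1405,.2991,-1.6015],(.5353,-.0279,.0682),(3.099,-.155,.403))]
AX='zyzyzyz'
def fk(q,sg,g):
    off=[(0,0,0),(0,0,g[0]),(0,0,g[1]),(g[2],0,0),(g[3],0,g[4]),(0,0,0),(g[5],0,g[6])]
    P=np.zeros(3);M=np.eye(3)
    for a,s,x,o in zip(AX,sg,q,off):
        P=P+M@np.array(o); M=M@R.from_euler(a,s*x).as_matrix()
    P=P+M@np.array([g[8],0,g[9]])
    return P,M@R.from_euler('z',g[7]).as_matrix()
def res(g,sg):
    r=[]
    for q,p,v in D:
        P,M=fk(q,sg,g); r+=list((P-p)*5)+list((rot(v)-M).ravel())
    return r
if __name__=='__main__':
    best=[]
    for s in itertools.product((1,-1),repeat=5):
        sg=(s[0],s[1],s[2],s[3],s[4],s[3],-1) if 0 else (s[0],1,s[1],1,s[2],1,s[3])
        for g7 in (0,1.57,3.14,-1.57):
            if s[4]<0: continue
            r=least_squares(res,[.3,.35,0,0,.3,0,.1,g7,0,.1],args=(sg,),max_nfev=60)
            best.append((r.cost,sg,r.x))
    best.sort(key=lambda t:t[0])
    for b in best[:3]: print(b[0],b[1],b[2].round(4).tolist())
E
python3 kin.py
```

```text
0.07647485985039261 (-1, 1, -1, 1, -1, 1, -1) [0.3151, 0.4764, -0.0668, -0.0272, 0.4058, -0.0749, 2.5049, 1.5708, -0.0346, -2.0941]
0.07647485985039269 (-1, 1, -1, 1, -1, 1, -1) [0.3151, 0.4764, -0.0668, -0.0272, 0.4058, -0.0749, -1.0721, 1.5708, -0.0346, 1.4829]
0.07647485985039423 (-1, 1, -1, 1, -1, 1, -1) [0.3151, 0.4764, -0.0668, -0.0272, 0.4058, -0.0749, 24.0339, 1.5708, -0.0346, -23.6231]
```

```bash
python3 - <<'E'
from kin import *
np.set_printoptions(precision=4,suppress=True)
sg=(-1,1,-1,1,-1,1,-1);g=[0.3151,0.4764,-0.0668,-0.0272,0.4058,-0.0749,-1.0721,1.5708,-0.0346,1.4829]
for q,p,v in D:
    P,M=fk(q,sg,g);print(P-p,R.from_matrix(rot(v).T@M).as_rotvec())
# free each joint axis: product of exponentials
def fk2(q,a):
    W=a[:21].reshape(7,3);V=a[21:42].reshape(7,3);T=np.eye(4)
    for i in range(7):
        w=W[i]/np.linalg.norm(W[i]);r=R.from_rotvec(w*q[i]).as_matrix();E=np.eye(4);E[:3,:3]=r;E[:3,3]=V[i]-r@V[i];T=T@E
    H=np.eye(4);H[:3,:3]=R.from_rotvec(a[42:45]).as_matrix();H[:3,3]=a[45:48];return T@H
E
```

```text
[ 0.0492  0.0108 -0.0092] [ 0.     -0.      0.0001]
[ 0.0199 -0.02   -0.0222] [-0.0001  0.0001  0.0003]
[ 0.0224  0.0005 -0.0035] [-0.0001 -0.0001 -0.0002]
[-0.0068  0.0093 -0.0079] [-0.0001 -0.0002  0.0002]
[-0.0176  0.007   0.0158] [-0.0006 -0.0005 -0.0006]
[-0.0121  0.006   0.023 ] [ 0.0003  0.0001 -0.0002]
[-0.0111  0.0064  0.0042] [-0.0002  0.0001  0.0003]
```

```bash
cat > kin2.py <<'E'
from kin import *
np.set_printoptions(precision=3,suppress=True)
sg=(-1,1,-1,1,-1,1,-1)
def frames(q):
    M=np.eye(3);F=[M]
    for a,s,x in zip(AX,sg,q): M=M@R.from_euler(a,s*x).as_matrix();F.append(M)
    return F
pr=np.array([0,0,.315, 0,0,0, 0,0,.476, 0,0,0, 0,0,.406, 0,0,0, 0,0,0, 0,0,.41])
pr[9]=-.067;pr[12]=-.027;pr[18]=-.075
A=np.vstack([np.hstack(frames(q)) for q,_,_ in D]);b=np.concatenate([p for _,p,_ in D])
lam=3e-3
dx=np.linalg.solve(A.T@A+lam**2*np.eye(24),A.T@(b-A@pr));O=pr+dx
def FK(q):
    F=frames(q);return np.hstack(F)@O,F[-1]@R.from_euler('z',np.pi/2).as_matrix()
LO=np.array([-2.62,-.44,-1.27,.08,-1.32,.12,-2.74]);HI=np.array([2.62,2.09,1.32,2.57,4.46,2,2.74])
def IK(T,q0,m=.03):
    f=lambda q:np.r_[(FK(q)[0]-T[:3,3])*5,R.from_matrix(T[:3,:3].T@FK(q)[1]).as_rotvec(),1e-3*(q-q0)]
    r=least_squares(f,np.clip(q0,LO+m+.001,HI-m-.001),bounds=(LO+m,HI-m));return r.x,np.abs(f(r.x)[:6]).max()
E
python3 - <<'E'
from kin2 import *
from plan import target
print(O.reshape(8,3));print(np.abs(A@O-b).max())
Rz=R.from_euler('z',-.1).as_matrix()
q0=np.array(D[5][0])
rng=np.random.default_rng(0)
for t in (25,30,35,40,45):
  for x in (-95,-62):
    g=Rz@np.array([x,-11,85])/1000+[.717,-.035,0]
    T=target(*g,-.1,t);best=None
    for k in range(12):
        qs=q0+(0 if k==0 else rng.normal(size=7)*.7)
        q,e=IK(T,qs)
        if best is None or e<best[1]-1e-3 : best=(q,e,k)
    print(t,x,best)
E
```

```text
[[ 0.003  0.018  0.293]
 [ 0.001 -0.019 -0.022]
 [ 0.002 -0.019  0.517]
 [-0.003 -0.011  0.041]
 [-0.005 -0.011  0.418]
 [ 0.007  0.001  0.012]
 [-0.001  0.001 -0.021]
 [-0.014 -0.002  0.389]]
0.00011414776663434129
25 -95 (array([-0.361,  0.491,  0.403,  2.165, -0.992,  0.15 , -0.755]), np.float64(2.9624229749435632e-05), 0)
25 -62 (array([-0.241,  0.512,  0.253,  2.073, -0.421,  0.15 , -1.314]), np.float64(2.4765067217786243e-05), 0)
30 -95 (array([-0.407,  0.493,  0.46 ,  2.185, -1.29 ,  0.15 , -0.465]), np.float64(0.060404470674463216), 0)
30 -62 (array([-0.373,  0.527,  0.434,  2.127, -1.29 ,  0.15 , -0.466]), np.float64(0.03963191610341674), 0)
35 -95 (array([-0.425,  0.489,  0.479,  2.183, -1.29 ,  0.15 , -0.471]), np.float64(0.13796079999108643), 0)
35 -62 (array([-0.388,  0.524,  0.45 ,  2.124, -1.29 ,  0.15 , -0.471]), np.float64(0.11774715981294638), 0)
40 -95 (array([-0.447,  0.487,  0.502,  2.181, -1.29 ,  0.15 , -0.479]), np.float64(0.2153460949627027), 0)
40 -62 (array([-0.406,  0.522,  0.469,  2.121, -1.29 ,  0.15 , -0.479]), np.float64(0.1957192544930003), 0)
45 -95 (array([-0.475,  0.485,  0.53 ,  2.18 , -1.29 ,  0.15 , -0.489]), np.float64(0.2924741278728023), 0)
45 -62 (array([-0.429,  0.52 ,  0.493,  2.119, -1.29 ,  0.15 , -0.488]), np.float64(0.2734806725166483), 0)
```

Up to about 26–28° is feasible. A fingertip grip near the fin's front at 26° clears the beam by about 6 mm, so I'll use that.

```bash
python3 plan.py .609 -.0352 .090 -.10 25.5 4; python3 - <<'E'
from kin2 import *
from plan import target
q,e=IK(target(.609,-.0352,.09,-.1,25.5),np.array(D[5][0]),.003);print(q,e)
Rz=R.from_euler('z',-.1).as_matrix()
for p in [(-76.3,-11,90),(-71,-11,90),(-71,17,90),(-76,17,90)]:
    q,e=IK(target(*(Rz@np.array(p)/1000+[.717,-.035,0]),-.1,25.5),q,.003);print(q,e)
c=get_image('wrist')
for r in place_of('plate_grip','wrist')[:2]: print(r['score'],1000*Rz.T@(onz(c,np.array(r['point'])*[560,420],.083)-[.717,-.035,0]))
save(c,'w4.png')
E
```

```text
row [-0.104 -0.006 -0.095] [-0.001  0.202 -0.002]
now grasp [ 0.621 -0.037  0.087] xaxis [ 0.921 -0.093  0.379] yaxis [-0.1   -0.995 -0.   ] F [0.08  0.465 0.795] t 15.7
via [ 0.617 -0.036  0.073]
[-0.08   0.442 -0.005  2.169  0.721  0.123 -2.454] 3.8806776806935157e-05
[-0.013  0.478 -0.078  2.091  0.694  0.174 -2.407] 7.291670035131636e-07
[-0.003  0.484 -0.089  2.078  0.69   0.182 -2.399] 1.1074127596966604e-07
[-0.09   0.485 -0.048  2.076  0.692  0.188 -2.454] 4.319561181323103e-07
[-0.1    0.479 -0.037  2.088  0.696  0.18  -2.462] 1.1467785266963486e-07
0.96 [-94.674 -11.132  83.   ]
```

View pics/w4.png

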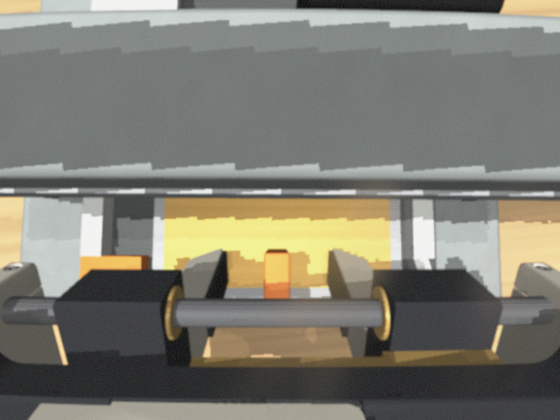

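The fin is at (277,273) between the fingers, with the plate free under the beam. I'll shift back slightly, tilt to about 25°, and grip with the tips.

```bash
python3 -m handwheel '[[-0.104,-0.006,-0.095,0,0.15,0],[-0.104,-0.006,-0.095,0,0.15,0],[-0.104,-0.006,-0.095,0,0.15,0],[-0.104,-0.006,-0.095,0,0.15,0],[0,0,0,0,0,0]]'
python3 -c "
from plan import *
T,s=cur();print(s['joints'],s['force'],1000*R.from_euler('z',.1).as_matrix()@(T[:3,3]-[.717,-.035,0]),grasp(T))"
```

```text
clock: 16.22
position: [0.6165, -0.0353, 0.0719]
ee_rot: [3.049, -0.154, 0.657]
force: [-0.6, -0.4, -1.0]
width: 0.6
gripper_force: 0.0
[-0.258  0.452  0.245  2.166 -0.357  0.122 -1.386] [-0.641 -0.428 -0.963] [-99.958 -10.374  71.89 ] (array([ 0.609, -0.035,  0.089]), np.float64(3.041388642187675), np.float64(24.304457309922558))
```

```bash
python3 -m handwheel '[[0,0.03,0,0,0,0],[0,0,0,0,0,0],[0,0,0,0,0,0],[0,0,0,0,0,0],[0,0,0,0,0,0],[0,0,0,0,0,0],[0,0,0,0,0,0],[0,0,0,0,0,0]]' 0 60
python3 -m handwheel '[[0,0,0,0,0,0],[0,0,0,0,0,0],[0,0,0,0,0,0],[0,0,0,0,0,0],[0,0,0,0,0,0]]'
python3 -c "
from plan import *
T,s=cur();print(s['joints'],s['force'],s['ft_torque'],1000*R.from_euler('z',.1).as_matrix()@(T[:3,3]-[.717,-.035,0]),T[:3,0],T[:3,2])"
```

```text
clock: 16.88
position: [0.6172, -0.0364, 0.0719]
ee_rot: [3.048, -0.153, 0.657]
force: [-0.2, -0.4, 0.5]
width: 0.129
gripper_force: 60.0
clock: 17.3
position: [0.6172, -0.0364, 0.0719]
ee_rot: [3.048, -0.153, 0.657]
force: [1.0, 0.1, -0.3]
width: 0.126
gripper_force: 60.0
[-0.254  0.453  0.242  2.164 -0.344  0.122 -1.396] [ 0.989  0.122 -0.292] [ 0.031  0.408 -0.044] [-99.214 -11.327  71.916] [ 0.907 -0.091  0.412] [ 0.41  -0.04  -0.911]
```

```bash
python3 -m handwheel '[[0.11,0,0.05,0,0,0],[0.228,0,0.103,0,0,0],[0.228,0,0.103,0,0,0],[0.228,0,0.103,0,0,0],[0.137,0,0.062,0,0,0],[0,0,0,0,0,0]]'
cat > st.py <<'E'
from plan import *
T,s=cur();Z=R.from_euler('z',.1).as_matrix();print(s['joints'],'F',Z@s['force'],'M',s['ft_torque'],'tcp',1000*Z@(T[:3,3]-[.717,-.035,0]),'yaw',np.arctan2(-T[0,1],-T[1,1]))
E
python3 st.py
```

```text
clock: 17.8
position: [0.6383, -0.0384, 0.0719]
ee_rot: [3.048, -0.153, 0.658]
force: [1.0, -0.6, -1.4]
width: 0.125
gripper_force: 60.0
[-0.246  0.477  0.244  2.115 -0.343  0.148 -1.394] F [ 1.021 -0.54  -1.379] M [ 0.048  0.427 -0.002] tcp [-77.939 -11.257  71.947] yaw 0.09983226080096416
```

Moved 21 mm freely. Now fine steps into the bar.

```bash
python3 -m handwheel '[[0.09,0,0.041,0,0,0],[0.09,0,0.041,0,0,0],[0,0,0,0,0,0]]'; python3 st.py
python3 -m handwheel '[[0.09,0,0.041,0,0,0],[0,0,0,0,0,0]]';python3 st.py
python3 -m handwheel '[[0.09,0,0.041,0,0,0],[0,0,0,0,0,0]]';python3 st.py
```

```text
clock: 18.05
position: [0.6405, -0.0386, 0.0719]
ee_rot: [3.049, -0.153, 0.655]
force: [-8.7, 1.2, 9.2]
width: 0.127
gripper_force: 60.0
[-0.245  0.48   0.244  2.108 -0.343  0.154 -1.394] F [-8.824  0.319  9.164] M [ 0.155  1.234 -0.003] tcp [-75.76  -11.172  71.903] yaw 0.0997008047236419
clock: 18.22
position: [0.6417, -0.0386, 0.0719]
ee_rot: [3.05, -0.153, 0.653]
force: [-14.4, 2.0, 14.9]
width: 0.124
gripper_force: 60.0
[-0.244  0.482  0.244  2.104 -0.342  0.158 -1.394] F [-14.513   0.574  14.932] M [ 0.241  1.634 -0.016] tcp [-74.533 -11.058  71.931] yaw 0.0995757391058421
clock: 18.38
position: [0.6432, -0.0386, 0.0719]
ee_rot: [3.05, -0.153, 0.652]
force: [-18.0, 3.2, 19.2]
width: 0.127
gripper_force: 60.0
[-0.243  0.483  0.245  2.1   -0.342  0.161 -1.394] F [-18.202   1.414  19.177] M [ 0.31   1.988 -0.071] tcp [-73.031 -10.924  71.909] yaw 0.09947737198698117
```

The contact force has an equal upward part, so the plate's rear edge is being pressed into the bed by arm compliance. I'll pitch slightly up to relieve it.

```bash
python3 -m handwheel '[[0,0,0,0,0.1,0],[0,0,0,0,0,0]]'; python3 st.py
python3 -m handwheel '[[0,0,0,0,0.1,0],[0,0,0,0,0,0]]';python3 st.py
```

```text
clock: 18.55
position: [0.6434, -0.0386, 0.0719]
ee_rot: [3.047, -0.152, 0.664]
force: [-15.0, 2.4, 18.5]
width: 0.125
gripper_force: 60.0
[-0.241  0.482  0.24   2.107 -0.347  0.147 -1.39 ] F [-15.211   0.892  18.462] M [0.346 2.053 0.006] tcp [-72.883 -10.93   71.899] yaw 0.09946810230770164
clock: 18.72
position: [0.6435, -0.0386, 0.0719]
ee_rot: [3.044, -0.152, 0.675]
force: [-13.4, 2.1, 17.4]
width: 0.126
gripper_force: 60.0
[-0.24   0.482  0.237  2.113 -0.354  0.134 -1.383] F [-13.582   0.774  17.394] M [0.31  2.196 0.025] tcp [-72.725 -10.923  71.933] yaw 0.09947614016463274
```

```bash
python3 - <<'E'
from h import *
np.set_printoptions(precision=1,suppress=True)
Z=R.from_euler('z',.1).as_matrix()
c=get_image('wrist');print('cam',1000*Z@(np.array(c['position'])-[.717,-.035,0]), Z@rot(c['orientation'])[:,2])
s=get_image('side')
a=cv2.resize(s['image'][85:265,170:370],(800,590)[:1]+(720,))[:600] if 0 else cv2.resize(s['image'][95:245,190:350],(640,600),interpolation=cv2.INTER_CUBIC)
cv2.imwrite('pics/s5.png',a[:,:,::-1])
for n in ('top','side'):
    get_image(n)
    for r in trace('bar_face',n)[:1]: print(n,r['score'],r['rect'])
E
```

```text
cam [-63.5 -12.1 250.5] [ 0.1  0.  -1. ]
top 0.5 [0.527, 0.408, 0.1014, 0.1217]
```

View pics/s5.png

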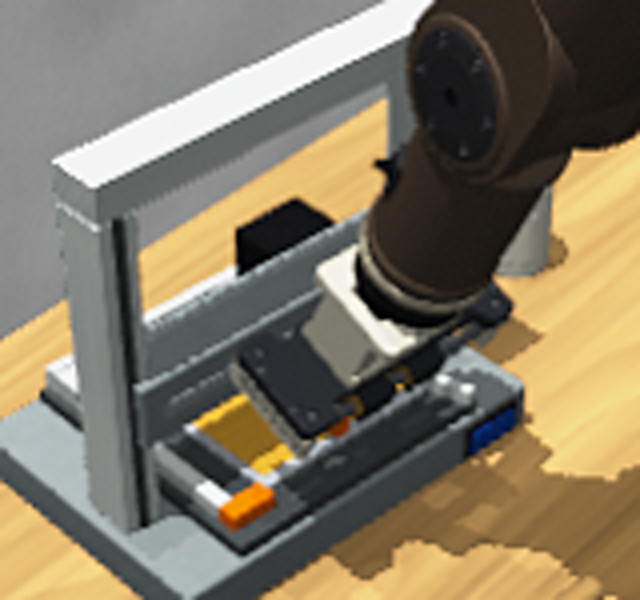

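The side view shows the plate under the beam and the gripper just in front of it. The upward force is probably arm compliance pushing the plate down, so I'll ease the command up a little.

```bash
python3 -m handwheel '[[0.016,0,-0.036,0,-0.1,0],[0,0,0,0,0,0]]'; python3 st.py
python3 -m handwheel '[[0.012,0,-0.027,0,-0.05,0],[0,0,0,0,0,0]]';python3 st.py
```

```text
clock: 19.18
position: [0.6433, -0.0385, 0.0719]
ee_rot: [3.048, -0.152, 0.661]
force: [-10.4, 2.5, 9.1]
width: 0.125
gripper_force: 60.0
[-0.244  0.483  0.244  2.106 -0.352  0.15  -1.385] F [-10.602   1.497   9.14 ] M [0.296 1.899 0.054] tcp [-72.994 -10.867  71.94 ] yaw 0.09935979947897501
clock: 19.35
position: [0.6432, -0.0385, 0.0721]
ee_rot: [3.049, -0.152, 0.655]
force: [-6.6, 1.9, 0.4]
width: 0.127
gripper_force: 60.0
[-0.247  0.483  0.248  2.103 -0.351  0.157 -1.386] F [-6.712  1.19   0.408] M [ 0.316  1.652 -0.011] tcp [-73.125 -10.834  72.07 ] yaw 0.0992599498604983
```

The vertical force is gone, and the 6.7 N left matches the bar at about 3.4 mm. I'll press to about 8–9 mm.

```bash
python3 -m handwheel '[[0.08,0,0.028,0,0,0],[0.08,0,0.028,0,0,0],[0,0,0,0,0,0]]'; python3 st.py
python3 -m handwheel '[[0.08,0,0.028,0,0,0],[0.08,0,0.028,0,0,0],[0,0,0,0,0,0]]';python3 st.py
```

```text
clock: 19.6
position: [0.6458, -0.0387, 0.072]
ee_rot: [3.049, -0.152, 0.653]
force: [-10.4, 3.0, 3.4]
width: 0.127
gripper_force: 60.0
[-0.246  0.486  0.248  2.095 -0.351  0.163 -1.385] F [-10.598   1.929   3.397] M [0.364 1.969 0.065] tcp [-70.506 -10.762  71.966] yaw 0.09912387642475085
clock: 19.85
position: [0.6483, -0.0389, 0.0719]
ee_rot: [3.05, -0.152, 0.651]
force: [-13.4, 2.3, 4.7]
width: 0.123
gripper_force: 60.0
[-0.245  0.49   0.249  2.088 -0.35   0.169 -1.385] F [-13.533   0.975   4.701] M [0.399 2.37  0.005] tcp [-67.922 -10.767  71.95 ] yaw 0.09906785126578574
```

```bash
python3 -m handwheel '[[0.006,-0.05,-0.014,0,0,0],[0,-0.1,0,0,0,0],[0,-0.15,0,0,0,0],[0,-0.15,0,0,0,0],[0,-0.15,0,0,0,0],[0,-0.1,0,0,0,0],[0,0,0,0,0,0]]'; python3 st.py
```

```text
clock: 20.43
position: [0.6494, -0.0286, 0.072]
ee_rot: [3.046, -0.158, 0.651]
force: [-11.5, -6.7, 2.9]
width: 0.127
gripper_force: 60.2
[-0.291  0.493  0.279  2.088 -0.353  0.17  -1.41 ] F [-10.775  -7.81    2.902] M [-1.415  2.39  -1.122] tcp [-67.882  -0.347  72.048] yaw 0.10412619167312161
```

```bash
python3 -m handwheel '[[0,-0.1,0,0,0,0],[0,-0.15,0,0,0,0],[0,-0.15,0,0,0,0],[0,-0.1,0,0,0,0],[0,-0.1,0,0,0,0],[0,0,0,0,0,0]]'; python3 st.py
python3 - <<'E'
from fit import *
np.set_printoptions(precision=4,suppress=True)
c=get_image('top'); 
for l in('plate','keeper','lock'):
  for r in place_of(l,'top')[:1]: print(l,r['score'],np.array(r['point'])*[560,420])
E
```

```text
clock: 20.93
position: [0.6506, -0.0167, 0.072]
ee_rot: [3.046, -0.159, 0.651]
force: [-12.5, -6.2, 3.4]
width: 0.127
gripper_force: 60.2
[-0.329  0.496  0.3    2.087 -0.355  0.173 -1.431] F [-11.814  -7.415   3.379] M [-1.408  2.327 -1.255] tcp [-67.906  11.536  72.017] yaw 0.1043982401390305
```

```bash
python3 -m handwheel '[[0,-0.1,0,0,0,0],[0,-0.1,0,0,0,0],[0,0,0,0,0,0]]'; python3 st.py
python3 -m handwheel '[[0,-0.06,0,0,0,0],[0,0,0,0,0,0]]'; python3 st.py
```

```text
clock: 21.38
position: [0.651, -0.0129, 0.072]
ee_rot: [3.046, -0.159, 0.651]
force: [-12.8, -6.5, 2.2]
width: 0.128
gripper_force: 60.3
[-0.342  0.497  0.307  2.086 -0.356  0.174 -1.438] F [-12.068  -7.73    2.155] M [-1.442  2.369 -1.295] tcp [-67.894  15.394  72.019] yaw 0.10460473000029356
clock: 21.55
position: [0.651, -0.0119, 0.072]
ee_rot: [3.046, -0.159, 0.651]
force: [-11.8, -7.2, 4.0]
width: 0.126
gripper_force: 60.3
[-0.346  0.497  0.309  2.086 -0.356  0.174 -1.439] F [-10.972  -8.361   3.999] M [-1.415  2.413 -1.289] tcp [-67.942  16.375  71.999] yaw 0.10480171799247842
```

```bash
for k in 1; do python3 -m handwheel '[[0,-0.06,0,0,0,0],[0,0,0,0,0,0]]'; done; python3 st.py
python3 -m handwheel '[[0,-0.06,0,0,0,0],[0,0,0,0,0,0]]'; python3 st.py
```

```text
clock: 21.72
position: [0.6511, -0.0118, 0.0721]
ee_rot: [3.045, -0.161, 0.651]
force: [-11.9, -9.9, 2.4]
width: 0.128
gripper_force: 60.3
[-0.349  0.498  0.312  2.086 -0.356  0.174 -1.441] F [-10.826 -11.017   2.434] M [-1.882  2.448 -1.453] tcp [-67.869  16.491  72.052] yaw 0.1061003092864288
clock: 21.88
position: [0.6511, -0.0118, 0.072]
ee_rot: [3.044, -0.163, 0.65]
force: [-12.8, -12.9, 3.1]
width: 0.126
gripper_force: 60.2
[-0.353  0.498  0.316  2.086 -0.357  0.174 -1.444] F [-11.472 -14.074   3.123] M [-2.4    2.476 -1.741] tcp [-67.899  16.543  72.047] yaw 0.10752302282540183
```

The plate is against the rail, reached after 27.3 mm as expected. I'll square the yaw, then ease back onto the keeper.

```bash
python3 -m handwheel '[[0,0,0,0.06,0,-0.14],[0,0,0,0,0,0]]'; python3 st.py
python3 -m handwheel '[[0,0,0,0.06,0,-0.14],[0,0,0,0,0,0]]'; python3 st.py
```

```text
clock: 22.05
position: [0.6514, -0.0117, 0.0722]
ee_rot: [3.047, -0.146, 0.652]
force: [-11.9, -11.9, 1.8]
width: 0.123
gripper_force: 60.3
[-0.34   0.497  0.303  2.086 -0.354  0.173 -1.432] F [-10.613 -13.068   1.797] M [-2.424  2.465 -1.789] tcp [-67.636  16.596  72.166] yaw 0.0963008373099809
clock: 22.22
position: [0.6515, -0.0117, 0.0722]
ee_rot: [3.05, -0.13, 0.653]
force: [-10.5, -11.9, 1.6]
width: 0.13
gripper_force: 60.4
[-0.328  0.495  0.291  2.085 -0.351  0.172 -1.422] F [ -9.259 -12.887   1.615] M [-2.331  2.394 -1.792] tcp [-67.485  16.68   72.231] yaw 0.08575416167570965
```

```bash
python3 - <<'E'
from h import *
c=get_image('wrist');t=get_image('top')
a=cv2.resize(c['image'][150:330],(800,257*1),interpolation=cv2.INTER_CUBIC)
b=cv2.resize(t['image'][125:220,220:370],(540,342),interpolation=cv2.INTER_CUBIC)
b=cv2.copyMakeBorder(b,0,0,0,260,cv2.BORDER_CONSTANT)
cv2.imwrite('pics/v10.png',np.vstack([a,b])[:,:,::-1])
E
```

```text
(no output)
```

View pics/v10.png

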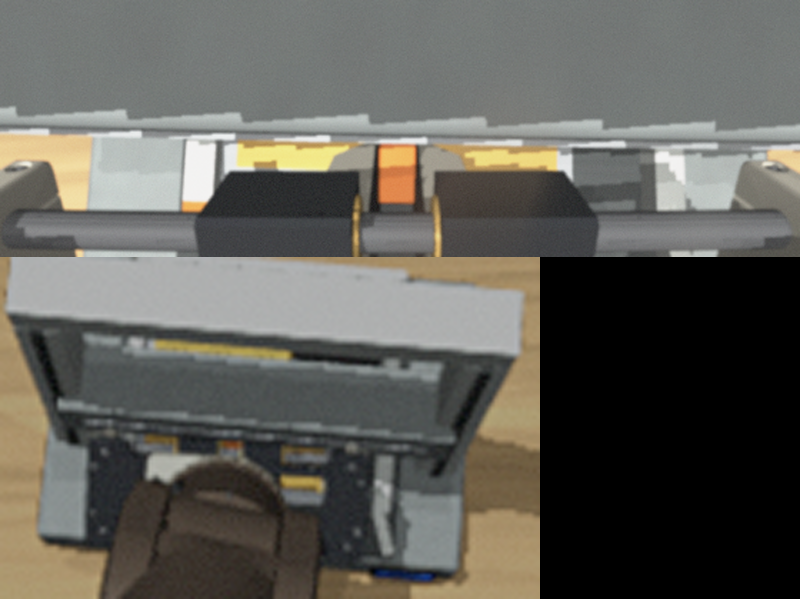

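The beam's edge slopes about 0.02 rad in the wrist view, so the tool is now over-rotated. The plate's left edge is close against the left rail, at (225,160). I'll turn back, loosen the grip so the bar and rail square the plate, and ease forward onto the keeper.

```bash
python3 -m handwheel '[[0,0,0,-0.08,0,0.18],[0,0,0,0,0,0]]'; python3 st.py
python3 -m handwheel '[[0,0,0,0,0,0],[0,0,0,0,0,0],[0,0,0,0,0,0]]' - 12; python3 st.py
python3 -m handwheel '[[-0.045,0,-0.02,0,0,0],[-0.045,0,-0.02,0,0,0],[-0.045,0,-0.02,0,0,0],[0,0,0,0,0,0]]'; python3 st.py
```

```text
clock: 22.48
position: [0.6515, -0.0117, 0.0723]
ee_rot: [3.045, -0.152, 0.652]
force: [-12.0, -12.9, 3.1]
width: 0.121
gripper_force: 60.1
[-0.345  0.497  0.308  2.086 -0.355  0.174 -1.437] F [-10.609 -13.985   3.095] M [-2.463  2.462 -1.545] tcp [-67.497  16.649  72.262] yaw 0.10041773600593921
clock: 22.73
position: [0.6516, -0.0116, 0.0723]
ee_rot: [3.046, -0.15, 0.652]
force: [-10.8, -12.6, 2.5]
width: 0.131
gripper_force: 12.0
[-0.345  0.497  0.307  2.086 -0.354  0.174 -1.436] F [ -9.511 -13.663   2.466] M [-2.431  2.308 -1.424] tcp [-67.452  16.716  72.278] yaw 0.09914973981841022
clock: 23.07
position: [0.6508, -0.0111, 0.0733]
ee_rot: [3.044, -0.149, 0.658]
force: [-4.1, -12.1, -1.4]
width: 0.127
gripper_force: 12.0
[-0.347  0.494  0.307  2.09  -0.355  0.168 -1.435] F [ -2.921 -12.404  -1.442] M [-2.51   1.275 -1.252] tcp [-68.243  17.158  73.303] yaw 0.0986681049923522
```

```bash
python3 -m handwheel '[[0,0.1,0,0,0,0],[0,0,0,0,0,0]]' - 25; python3 st.py
python3 -m handwheel '[[-0.045,0,-0.018,0,0,0],[-0.045,0,-0.018,0,0,0],[0,0,0,0,0,0]]'; python3 st.py
```

```text
clock: 23.23
position: [0.6495, -0.0114, 0.0726]
ee_rot: [3.047, -0.147, 0.654]
force: [-6.9, -7.1, -0.2]
width: 0.126
gripper_force: 25.0
[-0.34   0.493  0.302  2.091 -0.355  0.169 -1.432] F [-6.151 -7.735 -0.232] M [-1.5    1.829 -0.935] tcp [-69.544  16.75   72.605] yaw 0.09660231077732848
clock: 23.48
position: [0.6484, -0.0112, 0.0729]
ee_rot: [3.046, -0.147, 0.657]
force: [-3.1, -8.5, -1.3]
width: 0.132
gripper_force: 25.0
[-0.342  0.492  0.302  2.095 -0.356  0.165 -1.432] F [-2.182 -8.801 -1.257] M [-1.591  1.48  -0.967] tcp [-70.625  16.788  72.89 ] yaw 0.09677380219776799
```

```bash
python3 -m handwheel '[[-0.045,0.04,-0.018,0,0,0],[-0.03,0,-0.014,0,0,0],[0,0,0,0,0,0]]'; python3 st.py
python3 -m handwheel '[[-0.04,0.0,-0.018,0,0,0],[0,0,0,0,0,0]]'; python3 st.py
```

```text
clock: 23.73
position: [0.6482, -0.011, 0.0734]
ee_rot: [3.046, -0.145, 0.661]
force: [3.8, -5.3, -6.6]
width: 0.131
gripper_force: 25.0
[-0.341  0.49   0.3    2.098 -0.356  0.162 -1.43 ] F [ 4.35  -4.873 -6.61 ] M [-1.401  0.69  -0.756] tcp [-70.841  16.97   73.385] yaw 0.09547327576472357
clock: 23.9
position: [0.648, -0.0109, 0.0736]
ee_rot: [3.046, -0.145, 0.662]
force: [5.7, -6.3, -8.2]
width: 0.133
gripper_force: 25.0
[-0.341  0.489  0.3    2.099 -0.356  0.16  -1.43 ] F [ 6.277 -5.659 -8.175] M [-1.49   0.32  -0.754] tcp [-71.052  17.045  73.636] yaw 0.09541055230893204
```

The pull-back force reversed at -70.9 mm, so the plate is on the keeper. I'll relax the residual force, open, and look at where the plate stays.

```bash
python3 -m handwheel '[[0.02,0.05,0.055,0,0,0],[0,0,0,0,0,0]]'; python3 st.py
python3 -m handwheel '[[0,0,0,0,0,0],[0,0,0,0,0,0],[0,0,0,0,0,0],[0,0,0,0,0,0],[0,0,0,0,0,0],[0,0,0,0,0,0]]' 0.5; python3 st.py
python3 - <<'E'
from fit import *
np.set_printoptions(precision=1,suppress=True)
Z=R.from_euler('z',.1).as_matrix()
c=get_image('wrist')
for r in place_of('plate_grip','wrist')[:2]: print(r['score'],1000*Z@(onz(c,np.array(r['point'])*[560,420],.083)-[.717,-.035,0]))
E
```

```text
clock: 24.07
position: [0.6482, -0.0113, 0.0728]
ee_rot: [3.047, -0.145, 0.661]
force: [0.3, -5.4, -1.4]
width: 0.125
gripper_force: 25.0
[-0.336  0.49   0.296  2.098 -0.357  0.16  -1.428] F [ 0.861 -5.359 -1.369] M [-1.057  0.764 -0.699] tcp [-70.828  16.688  72.822] yaw 0.0948667374695122
clock: 24.57
position: [0.6486, -0.0091, 0.0734]
ee_rot: [3.049, -0.14, 0.663]
force: [0.3, 0.5, -0.4]
width: 0.485
gripper_force: 0.0
[-0.337  0.49   0.294  2.097 -0.357  0.16  -1.428] F [ 0.252  0.493 -0.424] M [ 0.077  0.45  -0.015] tcp [-70.613  18.925  73.371] yaw 0.09165321919082893
0.68 [-67.4  15.1  83. ]
```

```bash
python3 -m handwheel '[[-0.23,0,-0.103,0,0,0],[-0.46,0,-0.206,0,0,0],[-0.46,0,-0.206,0,0,0],[-0.46,0,-0.206,0,0,0],[-0.46,0,-0.206,0,0,0],[-0.46,0,-0.206,0,-0.3,0],[-0.46,0,-0.206,0,-0.3,0],[-0.3,0,-0.3,0,-0.3,0]]'
python3 st.py
python3 -m handwheel '[[-0.3,0,-0.7,0,-0.5,0],[-0.3,0,-0.7,0,-0.5,0],[-0.3,0,-0.7,0,-0.5,0],[-0.3,0,-0.7,0,-0.5,0],[-0.3,0,-0.7,0,-0.3,0],[-0.3,0,-0.7,0,-0.3,0],[-0.2,0,-0.5,0,0,0],[0,0,0,0,0,0]]'
python3 - <<'E'
from fit import *
np.set_printoptions(precision=4,suppress=True)
Z=R.from_euler('z',.1).as_matrix()
for n in('wrist','side','top'):
    c=get_image(n);save(c,n+'_end.png')
    for l,z in (('plate_grip',.083),('keeper',.05),('lock',.05),('plate',.05),('bar_face',.055)):
        for r in place_of(l,n)[:1]: print(n,l,r['score'],1000*Z@(onz(c,np.array(r['point'])*[560,420],z)-[.717,-.035,0]))
    for r in trace('plate',n)[:1]:
        ys,xs=np.nonzero(r['region']);print('plate px',r['score'],xs.min(),xs.max(),ys.min(),ys.max())
        np.save(n+'_m.npy',r['region'])
E
```

```text
clock: 25.33
position: [0.5748, -0.0028, 0.0755]
ee_rot: [3.072, -0.142, 0.561]
force: [-0.5, -0.3, 0.8]
width: 0.494
gripper_force: 0.0
[-0.5    0.427  0.467  2.218 -0.593  0.215 -1.206] F [-0.464 -0.304  0.815] M [0.043 0.449 0.039] tcp [-144.66    17.843   75.486] yaw 0.09250360588430118
clock: 26.0
position: [0.5133, 0.0032, 0.1569]
ee_rot: [3.119, -0.144, 0.287]
force: [0.0, 0.7, -0.5]
width: 0.499
gripper_force: 0.0
wrist plate_grip 0.62 [-66.4636  15.3735  83.    ]
wrist keeper 0.68 [-84.6463  67.0266  50.    ]
side plate_grip 0.62 [-67.3951  10.9343  83.    ]
side keeper 0.7 [-69.4943  62.9511  50.    ]
side lock 0.39 [-75.8463  69.5745  50.    ]
side plate 0.97 [-15.0493   8.0861  50.    ]
plate px 0.77 232 279 184 217
top plate_grip 0.58 [-59.2097  18.6459  83.    ]
top keeper 0.92 [-77.4749  72.9151  50.    ]
top plate 0.67 [-8.5854 16.9977 50.    ]
plate px 0.78 257 311 148 194
```

```bash
python3 - <<'E'
from h import *
np.set_printoptions(precision=2,suppress=True)
Z=R.from_euler('z',.1).as_matrix()
c=get_image('wrist');im=c['image']
hsv=cv2.cvtColor(im,cv2.COLOR_RGB2HSV)
y=cv2.inRange(hsv,(22,120,60),(33,255,255))
n,l,s,_=cv2.connectedComponentsWithStats(y);k=1+s[1:,4].argmax();m=l==k
print(s[k])
P=lambda x,yy,z=.055:(1000*Z@(onz(c,(x,yy),z)-[.717,-.035,0]))[:2]
for r in range(s[k][1]+1,s[k][1]+s[k][3],4):
    q=np.nonzero(m[r])[0]; print(r,q.min(),q.max(),P(q.min()-.5,r),P(q.max()+.5,r))
# front edge of yellow and beam's lower edge slope
X=[x for x in range(s[k][0]+8,s[k][0]+s[k][2]-8,10)]
F=np.array([P(x,np.nonzero(m[:,x])[0].max()+.5) for x in X]);print('front',F[::3].tolist())
o=cv2.inRange(hsv,(5,150,100),(18,255,255));n,l,s,_=cv2.connectedComponentsWithStats(o);print(s[1:][s[1:,4]>30])
for yy in range(s[k][1] if 0 else 0,0): pass
E
```

```text
[302  56  60  18 727]
57 303 337 [-61.06  -2.89] [-60.71 -31.44]
61 303 361 [-64.21  -2.94] [-63.57 -51.19]
65 304 361 [-67.35  -3.8 ] [-66.73 -51.29]
69 304 361 [-70.51  -3.85] [-69.89 -51.39]
73 359 360 [-73.1  -49.02] [-73.08 -50.67]
front [[-71.6417859229026, -9.184628089276622], [-72.9267224905932, -33.80352481308272]]
[[271  18  20  63 777]
 [174  86  44  19 126]]
```

```bash
python3 - <<'E'
from h import *
np.set_printoptions(precision=1,suppress=True)
Z=R.from_euler('z',.1).as_matrix()
c=get_image('wrist');im=c['image'];g=cv2.cvtColor(im,cv2.COLOR_RGB2GRAY)
P=lambda x,yy,z:(1000*Z@(onz(c,(x,yy),z)-[.717,-.035,0]))[:2]
for x in list(range(200,376,12)):
    print(x,g[40:110:2,x].tolist())
print(P(200,75,.055),P(375,75,.055))
E
```

```text
200 [139, 143, 141, 139, 137, 138, 137, 146, 186, 221, 220, 218, 218, 218, 220, 223, 232, 239, 240, 241, 240, 228, 201, 200, 199, 199, 203, 203, 202, 203, 205, 186, 86, 106, 129]
212 [140, 143, 142, 144, 140, 140, 144, 149, 212, 221, 220, 218, 217, 218, 220, 223, 237, 240, 239, 240, 238, 228, 202, 202, 201, 200, 202, 200, 202, 204, 203, 187, 90, 76, 118]
224 [144, 145, 143, 138, 141, 141, 146, 182, 218, 221, 221, 218, 217, 218, 219, 222, 228, 238, 238, 241, 239, 238, 211, 87, 111, 120, 116, 119, 121, 127, 122, 123, 131, 135, 128]
236 [141, 142, 140, 141, 143, 139, 143, 144, 190, 221, 221, 219, 218, 218, 218, 221, 230, 237, 239, 239, 238, 237, 212, 99, 126, 127, 132, 128, 127, 128, 127, 127, 128, 129, 133]
248 [140, 145, 145, 140, 143, 139, 143, 157, 214, 220, 219, 219, 217, 216, 220, 220, 225, 238, 238, 239, 238, 238, 224, 99, 118, 128, 130, 129, 132, 127, 125, 128, 134, 128, 133]
260 [142, 143, 144, 141, 144, 142, 143, 145, 160, 216, 219, 219, 218, 215, 220, 220, 226, 234, 238, 239, 239, 237, 230, 130, 128, 129, 127, 131, 127, 130, 129, 124, 126, 128, 130]
272 [161, 160, 156, 157, 1
[... 910 characters left out ...]
79, 214, 216, 215, 216, 215, 217, 216, 221, 224, 236, 238, 237, 239, 239, 214, 97, 121, 123, 122, 125, 123, 123, 121, 124, 121, 123]
344 [146, 145, 140, 140, 139, 141, 145, 142, 139, 181, 215, 215, 213, 216, 214, 213, 216, 219, 234, 237, 237, 237, 238, 229, 117, 113, 124, 120, 122, 123, 124, 122, 122, 117, 120]
356 [142, 145, 141, 140, 138, 141, 143, 143, 147, 206, 214, 215, 215, 214, 213, 215, 219, 219, 232, 238, 236, 237, 237, 235, 133, 109, 124, 123, 122, 120, 120, 120, 118, 120, 117]
368 [146, 142, 144, 141, 143, 143, 145, 144, 149, 149, 212, 223, 223, 224, 224, 228, 227, 230, 234, 236, 235, 237, 238, 236, 162, 109, 120, 124, 118, 118, 121, 119, 121, 117, 118]
[-75.7  80.9] [-74.5 -62.7]
```

The plate's front edge is parallel to the beam and touching the keeper. The fin is 18.2 mm behind and 51.7 mm beside the keeper's corner (nominal 18 and 51), so the plate is locked. Handing in.

```bash
python3 -c "
from cell import *
print(sign_off())"
```

```text
the job is handed in; nothing more can be done
None
```

The build plate is back in the printer, against the left rail and held forward on the keeper by the spring, the gripper is clear and the job is handed in at about 26 s; one early move ran joint 6 to 0.117 against its 0.12 limit with a brief wrist force of about 65 N, before the plate was gripped.

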